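# Prop the lid of the bench washer open to air

## Task

Prop the small washer's lid open so that the tub can air: take the prop rod by its black side grip and swing it up out of its cradle, so that its pin lifts the lid. Keep swinging with the pin sliding along under the lid's steel rail, feel for the holding hole without forcing or jamming the rod, and let the lid sink over the pin and rest on the rod's collar. Then let go, with the lid standing on the rod, and leave the things lying round the washer where they are.

Things in the scene. Friction and masses are not known exactly. Their poses are not given: they have to be found in the camera images.
- washer: small white bench washer, fixed, 240 (x) x 402 (y) x 182 mm; origin under the middle of its footprint, z up, x away from the side with the rod (which faces the robot), y toward the console end, where the lid is hinged. Hinge line: along x at y = 130, z = 150 mm. Lid: 312 mm long from there toward -y, 236 mm wide, 12 mm thick, about 0.5 kg; it sinks shut by its own weight, slowed by a soft-close damper
- lid_hinge (a point): point of the lid on its hinge line, in the plane of the prop rod; turns with the lid: its y points from the free edge to the hinge, its z is square to the lid, up when closed. The underside of lid and rail is this frame's plane z = 0, so a pin tip at z = 0 rides on the rail, and one at z = 10 mm is through the hole
- rail_mid (a point): middle of the underside of the flat steel rail on the lid's edge toward the robot, 38 mm wide, 4 mm thick, 272 mm long; axes as lid_hinge. It has one round holding hole, 12 mm wide, centred across its width, with room for the pin above, hidden from above by the lid's edge trim. Rail and hole are clamped through slots: the hole may lie anywhere from 84 to 124 mm from the hinge line and must be felt for
- washer_lid (a joint): opening angle of the lid, rad: 0 closed, grows as it is lifted. While the pin's tip rides on the rail near the hole the lid stands at 0.81 to 0.87; with the pin in the hole and the collar against the rail, at about 0.74. Damped as it is, it takes some 0.2 s to sink over the pin
- rod_pivot (a point): pivot of the prop rod on the washer's near side (washer x = -145, y = -30, z = 130 mm); axes as the washer's.
- prop_rod (a joint): angle of the prop rod about its pivot, rad: 0 as it lies level in its cradle, pointing to the washer's -y; grows as the free end swings up and then over toward the hinge (1.57 = upright). Stop at 2.6. The rod meets the rail at about 0.1; seated in the hole the rod stands roughly square to the lid, at 2.1 to 2.5
- grip_mid (a point): middle of the rod's black side grip, a round sleeve 17 mm thick, 86 mm long, pointing from the rod toward the robot (the washer's -x); it turns freely on its own axis and can be pinched from above, fingers closing along the washer's y. Its axis lies 95 mm from the rod's pivot, its middle 60 mm on the robot's side of the rod, at rest 130 mm above the worktop
- pin_tip (a point): tip of the rod's pin, 135 mm from the pivot. The pin is 8 mm thick with a round end and stands 12 mm out of the black rubber collar (19 mm thick, its face 123 mm from the pivot). The pin points along the rod.
- soap_bar: bystander: bar of soap 55 x 78 x 20 mm, lying loose on the worktop in front of the washer; origin at its underside
- tape_measure: bystander: tape measure 40 x 82 x 62 mm, standing loose on the worktop in front of the washer; origin at its underside
- dose_cap: bystander: dosing cup 59 mm wide, 52 mm high, standing loose to the right of the washer's front; origin at its underside

How it is judged:
By the outcome, as a careful person would: the job done as asked, in the order asked, and still so for the second after the job is handed in, with the robot touching nothing.
It also fails if it takes over 64 s, if anything falls off the work surface, if the arm or the gripper's body presses on something with over 40 N, if the wrist force passes 120 N, or if a joint passes its speed limit or range.

## Robot

A 7-joint arm with a two-finger parallel gripper is mounted at the origin on a cart in front of the work surface, level with it; the furniture and walls round the work are solid. World frame = base frame: x ahead of the robot, y to its left, z up, the work surface at z = 0. Lengths are in mm, angles in rad, forces in N, time in s.
With the tool pointing down it reaches from about 350 to 775 mm from the base axis. Payload 3.1 kg.
Tool frame: the origin (TCP) lies at the very end of the fingers, on their centre line; the grasp point (between the pads) lies 19 mm behind it; z points along the fingers, y is the direction in which the jaws open and shut (so a half turn about z gives the same grasp; the last joint's range is limited). The gripper opens to 85 mm and grips with 20 to 120 N. Pads are 22 mm wide; open, the fingers measure 114 mm over their backs; the gripper's body (76 mm by 85 mm) begins 54 mm behind the grasp point. The pads swing forward as they close: fully open they stand 13 mm farther back than shut.
Start: joints at [-1.299, 0.311, 0.014, 1.512, -0.004, 1.319, -0.027], TCP at [169.744, 523.168, 231.304] pointing down, gripper open.
Joint ranges: [-2.7, 2.7], [-0.3, 1.91], [-1.27, 1.3], [0.12, 2.57], [-1.44, 4.58], [0.2, 2.03], [-3.05, 3.05]. Speed limits (rad/s): [2.79, 2.79, 3.14, 3.14, 3.14, 3.14, 3.14].

## Interface

Orientations are given as a rotation vector (axis times angle).
In Python, from station import bot, effector, ik, optics gives the robot as it stands. Calls block until the motion is done:
- bot.move_ptp(position, orientation): joint-space move of the TCP to a pose.
- bot.move_linear(position, ori=None, feed=150, max_force=None): straight line of the TCP; ori=None keeps the orientation; feed is the mean speed in mm/s. With max_force (N) it stops when the force on the tool has changed by that much, and returns True; else False.
- bot.set_joints(angles): joint-space move.
- effector.release() and effector.clamp(newtons=None): open the fingers fully, or close them until they stop; newtons is the grip in N (None keeps the last).
- bot.pause(seconds).
- ik(position, orientation): joint angles nearest the present ones, or None.
- optics.capture(name): name is "scene" or "top" or "wrist"; returns a dict with "image" (400x640x3 uint8, red, green, blue), "z_map" (400x640 float32, mm along the optical axis (not along the pixel's ray), 0 where there is no reading), "fx", "fy", "cx", "cy" (pixels), "extrinsics" (4x4, takes a point from camera to world coordinates); the wrist camera has in their place "T_tool_cam" (4x4, takes a point from camera to tool coordinates, whose origin is the TCP and whose axes are the flange's). Camera axes: x right, y up, looking along -z (the intrinsics and any distortion apply to the point x, -y, -z); pixel columns grow to the right and rows downward; lengths in mm; the calibration is good to about 2 mm. The wrist camera is an equidistant fisheye: a pixel r from the principal point sees the ray r / f radians off the axis. A picture is of the moment at which its call begins: read the wrist's pose just before it.
A pose or a line that the arm cannot do raises bot.MotionError and nothing moves.
- bot.job_done(): hands the job in, once; it reports no verdict.
Readings, each from a call of its own:
- bot.current_clock(): time.
- bot.current_joints(): joint angles.
- bot.current_joint_vel(): joint speeds.
- bot.current_joint_torque(): joint torques, N m.
- bot.current_ee_pos(): TCP position.
- bot.current_eef_rot(): TCP orientation.
- bot.current_force(): force on the tool from outside, world axes, zero at the start.
- bot.current_ft_torque(): the same for the moment, N m.
- bot.current_opening(): opening from 0.0 (shut) to 1.0 (fully open).
Only numpy, scipy, OpenCV 4.12 (cv2) and the standard library are available. Lean on these libraries where they do the work, as an engineer would, in place of code of your own. Each camera call takes 0.05 s, during which the arm holds its last target. There are 200 camera calls.

## Working session

There is one attempt and no reset: what is moved stays moved. The work goes in short steps, each a Python script; the robot and the scene stay as the last script left them, time stands still between calls to the robot, and variables do not carry over. Pictures are saved under pics/ and viewed, on a budget of 10 in all, crops included, one or two more only if the job needs it, and the job is handed in when it is done.

```bash
ls; mkdir -p pics
python3 - <<'E'
from station import bot,effector,ik,optics
import cv2,pickle,numpy as np
d={}
for n in("scene","top"):
    c=optics.capture(n);d[n]=c
    cv2.imwrite(f"pics/{n}0.png",c["image"][:,:,::-1])
    print(n,c["fx"],c["fy"],c["cx"],c["cy"],np.round(c["extrinsics"],3).tolist(),[k for k in c])
pickle.dump(d,open("cap0.pkl","wb"))
print(bot.current_clock(),bot.current_eef_rot(),bot.current_ee_pos())
E
```

```text
pics
scene 450.09336966644463 450.09336966644463 322.25045878276575 208.44302599558338 [[0.727, 0.487, -0.483, -43.842], [-0.686, 0.51, -0.518, -613.292], [-0.006, 0.709, 0.706, 956.699], [0.0, 0.0, 0.0, 1.0]] ['image', 'z_map', 'fx', 'fy', 'cx', 'cy', 'extrinsics']
top 453.7675163856814 453.7675163856814 310.00937393737144 206.93101800808498 [[-0.009, 0.993, -0.118, 357.175], [-1.0, -0.009, -0.004, 2.358], [-0.005, 0.118, 0.993, 1404.635], [0.0, 0.0, 0.0, 1.0]] ['image', 'z_map', 'fx', 'fy', 'cx', 'cy', 'extrinsics']
0.1 [-0.49070408 -3.10275354  0.00322645] [169.53937862 522.55839308 230.32550581]
```

View pics/scene0.png

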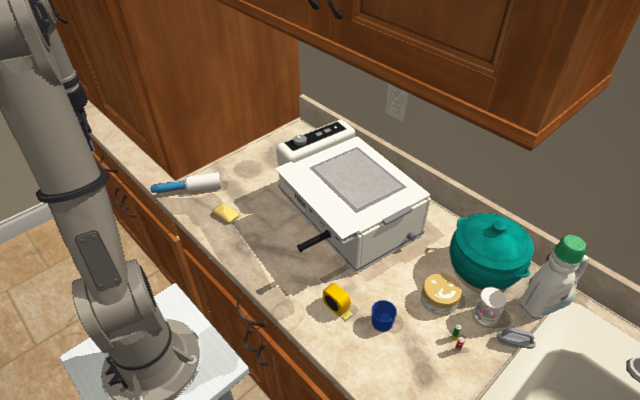

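View pics/top0.png

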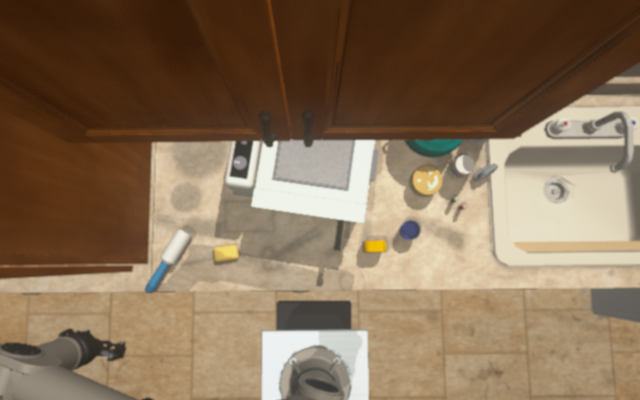

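```bash
cat > h.py <<'E'
import numpy as np,cv2
def cloud(c):
    v,u=np.mgrid[0:400,0:640];z=c["z_map"]
    p=np.stack([(u-c["cx"])*z/c["fx"],-(v-c["cy"])*z/c["fy"],-z],-1)
    T=c["extrinsics"];return p@T[:3,:3].T+T[:3,3],z>0
E
python3 - <<'E'
from h import *
import pickle
d=pickle.load(open("cap0.pkl","rb"))
for n in d:
    P,ok=cloud(d[n]);im=d[n]["image"].astype(int);hsv=cv2.cvtColor(d[n]["image"],cv2.COLOR_RGB2HSV)
    win=np.zeros((400,640),bool)
    if n=="scene": win[130:270,270:440]=1
    else: win[140:260,230:385]=1
    m=ok&win&(abs(P[...,2]-161)<6)
    q=P[m][:,:2].astype(np.float32);print(n,"lidz",np.median(P[m][:,2]),m.sum())
    print(" rect",cv2.minAreaRect(q), np.percentile(q,[0.5,99.5],axis=0).round())
    g=np.zeros((400,640),bool)
    if n=="scene": g[225:255,290:333]=1
    else: g[215:255,325:350]=1
    m=ok&g&(im.max(-1)<60)&(P[...,2]>100)&(P[...,2]<150)
    q=P[m];print(" grip",m.sum(),q.mean(0).round(1),q.min(0).round(),q.max(0).round())
    if len(q)>5:
        l=cv2.fitLine(q[:,:2].astype(np.float32),cv2.DIST_L2,0,.01,.01).ravel();print(" line",l)
    for k,lo,hi in(("yel",(18,120,120),(35,255,255)),("blue",(112,120,30),(130,255,255))):
        mm=cv2.inRange(hsv,lo,hi)
        nn,lab,st,ce=cv2.connectedComponentsWithStats(mm)
        for i in range(1,nn):
            if st[i,4]>60:
                q=P[(lab==i)&ok]; print(" ",k,ce[i].round(),q.min(0).round(),q.max(0).round())
E
```

```text
scene lidz 162.2358175478846 7230
 rect ((702.215087890625, 14.609024047851562), (408.6947021484375, 427.358642578125), 81.17560577392578) [[ 485. -179.]
 [ 901.  175.]]
 grip 230 [430.5 -75.6 135.1] [387. -90. 124.] [474. -61. 141.]
 line [ 9.8718762e-01 -1.5956375e-01  4.3046002e+02 -7.5639549e+01]
  yel [225. 212.] [360. 227.   8.] [408. 301.  23.]
  yel [442. 288.] [ 554. -393.   40.] [ 640. -304.   58.]
  yel [339. 296.] [ 383. -217.   -3.] [ 451. -125.   66.]
top lidz 162.92064106988244 6192
 rect ((604.97705078125, 22.622482299804688), (395.0005187988281, 233.6927032470703), 81.08229064941406) [[ 482. -178.]
 [ 693.  158.]]<stdin>:16: RuntimeWarning: Mean of empty slice.
  ret = um.true_divide(
Traceback (most recent call last):
ValueError: zero-size array to reduction operation minimum which has no identity
```

```bash
cat >> h.py <<'E'
psi=-0.157
def axes(): return np.array([np.cos(psi),np.sin(psi),0]),np.array([-np.sin(psi),np.cos(psi),0])
from scipy.spatial.transform import Rotation as R
def ori():
    ex,ey=axes();z=np.array([0,0,-1.]);return R.from_matrix(np.c_[np.cross(ey,z),ey,z]).as_rotvec()
def toW(p,piv): # world -> washer coordinates given pivot xy
    ex,ey=axes();d=np.asarray(p)-np.r_[piv,0]
    return np.stack([d@ex-145,d@ey-30,d[...,2]],-1)
def fromW(w,piv):
    ex,ey=axes();return np.r_[piv,0]+(w[0]+145)*ex+(w[1]+30)*ey+np.array([0,0,w[2]])
E
cat > w.py <<'E'
from h import *
from station import bot,effector,ik,optics
import sys
def wrist(name):
    p=np.array(bot.current_ee_pos());r=R.from_rotvec(bot.current_eef_rot()).as_matrix()
    c=optics.capture("wrist");v,u=np.mgrid[0:400,0:640]
    x=(u-c["cx"])/c["fx"];y=(v-c["cy"])/c["fy"];t=np.hypot(x,y)+1e-9
    s=np.tan(np.minimum(t,1.4))/t;z=c["z_map"]
    q=np.stack([x*s*z,-y*s*z,-z],-1);T=c["T_tool_cam"]
    q=q@T[:3,:3].T+T[:3,3];P=q@r.T+p
    cv2.imwrite(f"pics/{name}.png",c["image"][:,:,::-1]);return P,(z>0)&(t<1.35),c["image"]
E
python3 - <<'E'
from h import *
import pickle
d=pickle.load(open("cap0.pkl","rb"))
piv=np.array([504,12.6])
for n in d:
    P,ok=cloud(d[n]);W=toW(P,piv);m=ok&(abs(P[...,2]-162)<5)&(P[...,0]<720)&(P[...,0]>400)&(abs(P[...,1])<260)
    q=W[m];print(n,[np.histogram(q[:,i],np.arange(-230,230,10))[0].tolist() for i in(0,1)])
for s in(84,94,104,114,124,140,160):
    th=np.linspace(.1,2.6,2501);y=-30-135*np.cos(th);z=130+135*np.sin(th)
    dd=np.hypot(y-130,z-150);i=np.argmin(abs(dd-s));print(s,th[i],np.arctan2(z[i]-150,130-y[i]))
E
python3 - <<'E'
from w import *
piv=np.array([504,12.6])
p=fromW([-220,-125,235],piv);print(p,ori())
bot.move_ptp(p,ori());print(bot.current_clock(),bot.current_joints(),bot.current_ee_pos())
P,ok,im=wrist("w1");np.savez("w1.npz",P=P,ok=ok,im=im)
m=ok&(im.max(-1)<60)&(abs(P[...,2]-134)<12)&(np.hypot(*(P[...,:2]-[430,-72]).transpose(2,0,1))<60)
q=P[m];print(len(q),q.min(0),q.max(0),q.mean(0),cv2.minAreaRect(q[:,:2].astype(np.float32)) if len(q)>5 else 0)
E
```

```text
scene [[0, 0, 0, 0, 0, 0, 20, 28, 33, 34, 33, 77, 229, 322, 345, 331, 311, 313, 319, 315, 321, 311, 305, 310, 312, 305, 289, 281, 266, 195, 132, 84, 27, 0, 0, 0, 0, 0, 0, 0, 0, 0, 0, 0, 0], [0, 0, 13, 110, 246, 242, 238, 232, 215, 247, 221, 205, 204, 206, 190, 181, 192, 179, 179, 175, 166, 168, 163, 160, 154, 150, 151, 145, 148, 131, 135, 113, 132, 126, 122, 139, 43, 5, 5, 2, 5, 7, 2, 1, 0]]
top [[0, 0, 0, 0, 0, 0, 22, 59, 47, 53, 63, 98, 386, 388, 392, 369, 369, 357, 358, 374, 373, 365, 365, 370, 336, 309, 251, 204, 130, 54, 2, 0, 0, 0, 0, 0, 0, 0, 0, 0, 0, 0, 0, 0, 0], [0, 0, 14, 104, 188, 236, 228, 222, 228, 220, 222, 208, 195, 199, 197, 191, 189, 194, 193, 198, 194, 175, 162, 161, 172, 176, 178, 182, 170, 172, 172, 178, 156, 147, 159, 98, 3, 2, 2, 2, 2, 2, 1, 2, 0]]
84 2.47 0.8670608437568563
94 2.395 0.8664843544679408
104 2.321 0.8588803701459335
114 2.246 0.8459521163105479
124 2.1710000000000003 0.8290699045435013
140 2.048 0.7951156134079065
160 1.8890000000000002 0.7432042732959399
[415.06863823 -69.50488958 235.        ] [0.24636182 3.13191798 0.        ]
2.3917 [-0.47312472  0.03320738  0.61907538  1.8420813  -0.0203444   1.27245875
  1.56743881] [415.40037409 -68.47954098 234.9925676 ]
1995 [ 388.85235931 -105.60143359  124.51013683] [484.78950561 -55.29367773 143.17999804] [431.61730979 -71.20684423 137.76242103] ((439.31549072265625, -72.63848876953125), (35.50619125366211, 101.02176666259766), 70.32135772705078)
```

View pics/w1.png

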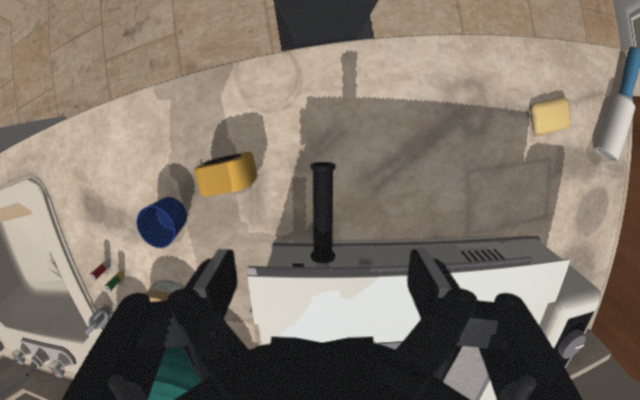

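Run:
```python
from h import *
d=np.load("w1.npz");P,ok,im=d["P"],d["ok"],d["im"]
piv=np.array([504,12.6])
for v in range(160,262,12):
    s=np.zeros((400,640),bool);s[v,300:345]=1
    m=s&ok&(P[...,2]>115)&(P[...,2]<150)&(im.max(-1)<70);q=P[m]
    if len(q): print(v,len(q),q.mean(0).round(1),"ymid",(q[:,1].min()+q[:,1].max())/2,"zmax",q[:,2].max().round(1),toW(q.mean(0),piv).round(1))
for u,v in((400,240),(400,252),(400,264),(400,275),(290,264),(290,275),(340,258),(260,285),(560,275)):
    print(u,v,im[v,u],toW(P[v,u],piv).round())
```

```text
172 20 [396.1 -65.2 137.7] ymid -65.38842397019235 zmax 140.0 [-239.4 -123.7  137.7]
184 20 [405.9 -66.7 138.1] ymid -66.9353605342096 zmax 140.7 [-229.5 -123.7  138.1]
196 20 [416.  -68.3 137.7] ymid -68.57780605950157 zmax 140.5 [-219.3 -123.7  137.7]
208 20 [426.3 -69.9 137.6] ymid -70.18566243859789 zmax 140.0 [-208.8 -123.6  137.6]
220 20 [437.  -71.5 137.5] ymid -71.86367989694443 zmax 140.6 [-198.1 -123.6  137.5]
232 19 [447.9 -72.8 137.6] ymid -73.01591937636084 zmax 139.9 [-187.1 -123.1  137.6]
244 18 [459.  -74.9 138. ] ymid -75.14131196427888 zmax 140.0 [-175.8 -123.5  138. ]
256 26 [471.1 -76.8 137.2] ymid -77.05590217091694 zmax 139.6 [-163.5 -123.4  137.2]
400 240 [97 96 90] [-117.  -19.   11.]
400 252 [89 86 81] [-116.  -26.   44.]
400 264 [86 82 79] [-117.  -34.   75.]
400 275 [135 131 127] [-161.  -60.  168.]
290 264 [88 85 81] [-118. -160.   73.]
290 275 [80 80 79] [-155. -151.  156.]
340 258 [86 82 79] [-117. -102.   56.]
260 285 [219 215 205] [-154. -174.  171.]
560 275 [223 220 212] [-146.  119.  171.]
```

```bash
cat >> w.py <<'E'
piv=np.array([507.2,13.5]);GX=-226.
def tcp(th,dr=0,dx=0):
    r=95+dr;return fromW([GX+dx,-30-r*np.cos(th),130+r*np.sin(th)-19],piv)
def lid():
    P,ok=cloud(optics.capture("top"));W=toW(P,piv)
    m=ok&(W[...,0]>-90)&(W[...,0]<20)&(W[...,1]<90)&(W[...,1]>-185)&(W[...,2]>155)&(W[...,2]<420)
    y,z=W[m][:,1],W[m][:,2]
    for _ in range(3):
        k=np.polyfit(y,z,1);e=abs(z-np.polyval(k,y));g=e<max(4,2*np.median(e));y,z=y[g],z[g]
    return np.arctan(-k[0]),len(y)
def force():
    ex,ey=axes();f=np.array(bot.current_force());return np.array([f@ex,f@ey,f[2]])
def tr(th): # tangential, radial parts of force on tool
    f=force();t=np.array([0,np.sin(th),np.cos(th)]);r=np.array([0,-np.cos(th),np.sin(th)])
    return np.array([f@t,f@r,f[0]]).round(1)
E
python3 - <<'E'
from w import *
q=[ik(tcp(t),ori()) for t in np.linspace(0,2.5,11)]
print([None if a is None else np.round(a,2).tolist() for a in q])
print("lid",lid(),force())
bot.move_linear(tcp(0)+[0,0,70],ori(),feed=120)
hit=bot.move_linear(tcp(0),feed=70,max_force=8)
print(hit,bot.current_ee_pos()-tcp(0),force())
if not hit:
    effector.clamp(40);print(bot.current_opening(),force(),bot.current_clock())
E
```

```text
[[-0.44, 0.18, 0.63, 2.04, -0.13, 0.96, 1.67], [-0.45, 0.14, 0.62, 2.01, -0.1, 1.02, 1.63], [-0.47, 0.11, 0.61, 1.98, -0.07, 1.07, 1.59], [-0.49, 0.09, 0.6, 1.95, -0.05, 1.12, 1.54], [-0.52, 0.07, 0.57, 1.92, -0.04, 1.16, 1.48], [-0.55, 0.07, 0.55, 1.9, -0.04, 1.19, 1.43], [-0.58, 0.07, 0.53, 1.88, -0.04, 1.2, 1.37], [-0.61, 0.09, 0.5, 1.87, -0.04, 1.2, 1.33], [-0.63, 0.11, 0.48, 1.86, -0.05, 1.18, 1.28], [-0.65, 0.13, 0.46, 1.87, -0.06, 1.15, 1.25], [-0.66, 0.16, 0.45, 1.88, -0.08, 1.11, 1.23]]
lid (np.float64(-0.006362309092335332), 3296) [-1.04443327  0.78266258 -0.10191161]
False [ 0.49043038 -0.09065584  0.41503735] [-0.75541293  0.18778326  0.02784085]
0.1853139360431587 [0.34575016 0.81398939 1.57671852] 4.875
```

```bash
cat >> w.py <<'E'
def ridephi(th):
    y=-30-135*np.cos(th);z=130+135*np.sin(th);return np.arctan2(z-150,130-y)
def rodth():
    w=toW(np.array(bot.current_ee_pos())+[0,0,19],piv);return np.arctan2(w[2]-130,-30-w[1]),np.hypot(w[2]-130,w[1]+30)
E
python3 - <<'E'
from w import *
for t in np.arange(.08,.57,.08):
    h=bot.move_linear(tcp(t),feed=35,max_force=25)
    print(round(t,2),h,tr(t),np.round(rodth(),3),np.round(lid(),3),round(ridephi(t),3),bot.current_opening().__round__(3),bot.current_clock())
    if h: break
E
```

```text
0.08 False [-0.4 -2.2  0.8] [8.2000e-02 9.4798e+01] [-6.000e-03  3.302e+03] -0.031 0.182 5.2917
0.16 False [-5.1 -2.6  1.9] [ 0.16  94.842] [2.300e-02 3.356e+03] 0.005 0.181 5.7083
0.24 False [-4.  -2.9  1.3] [ 0.243 94.869] [5.800e-02 3.377e+03] 0.042 0.183 6.125
0.32 False [-3.6 -3.2  1.5] [ 0.323 94.903] [9.200e-02 3.419e+03] 0.078 0.184 6.5417
0.4 False [-3.  -5.   1.7] [ 0.403 94.948] [1.260e-01 3.489e+03] 0.114 0.179 6.9583
0.48 False [-3.1 -4.2  2.2] [ 0.483 94.984] [1.590e-01 3.505e+03] 0.15 0.182 7.375
0.56 False [-2.8 -5.7  1. ] [ 0.564 95.002] [1.920e-01 3.541e+03] 0.186 0.186 7.7917
```

Run:
```python
from w import *
dr=0;t0=.56
for t in np.arange(.64,1.97,.08):
    h=bot.move_linear(tcp(t,dr),feed=35,max_force=25)
    f=tr(t); dr=float(np.clip(dr+0.1*(f[1]+2*np.sign(-f[1]) if abs(f[1])>2 else 0),-4,4))
    print(round(t,2),h,f,"dr",round(dr,2),np.round(rodth(),3),np.round(lid()[0],3),round(ridephi(t),3),bot.current_opening().__round__(3),bot.current_clock())
    if h: break
c=optics.capture("scene");cv2.imwrite("pics/s2.png",c["image"][:,:,::-1])
```

```text
0.64 False [-2.4 -5.   1.8] dr -0.3 [ 0.644 95.032] 0.225 0.222 0.182 8.2083
0.72 False [-2.4 -3.7  1.5] dr -0.47 [ 0.723 95.008] 0.257 0.258 0.18 8.625
0.8 False [-2.7 -1.3  0.9] dr -0.47 [ 0.802 94.989] 0.289 0.294 0.183 9.0417
0.88 False [-2.3  1.4 -0.5] dr -0.47 [ 0.883 94.935] 0.324 0.329 0.183 9.4583
0.96 False [-2.9  3.1 -1. ] dr -0.36 [ 0.961 94.917] 0.358 0.365 0.183 9.875
1.04 False [-2.6  3.5 -0.6] dr -0.21 [ 1.041 94.913] 0.392 0.4 0.18 10.2917
1.12 False [-1.7  4.1 -2.3] dr -0.0 [ 1.122 94.936] 0.426 0.434 0.183 10.7083
1.2 False [-1.8  4.5 -1.7] dr 0.25 [ 1.204 94.95 ] 0.461 0.469 0.182 11.125
1.28 False [-1.8  2.2 -1.4] dr 0.27 [ 1.287 95.033] 0.496 0.503 0.178 11.5417
1.36 False [-0.6  1.3 -0.2] dr 0.27 [ 1.368 95.103] 0.529 0.537 0.182 11.9583
1.44 False [-1.5  0.4 -1.1] dr 0.27 [ 1.448 95.171] 0.561 0.57 0.187 12.375
1.52 False [-1.3 -0.6 -1.3] dr 0.27 [ 1.528 95.205] 0.593 0.603 0.184 12.7917
1.6 False [ 0.2 -0.7 -1.8] dr 0.27 [ 1.608 95.223] 0.625 0.635 0.184 13.2083
1.68 False [-0.  -0.5 -0.9] dr 0.27 [ 1.687 95.284] 0.655 0.666 0.18 13.625
1.76 False [-3.9  0.7 -1.3] dr 0.27 [ 1.757 95.237] 0.681 0.697 0.181 14.0417
1.84 False [-4.2  1.2 -2. ] dr 0.27 [ 1.837 95.259] 0.709 0.726 0.18 14.4583
1.92 False [-2.9  1.4 -1.9] dr 0.27 [ 1.924 95.317] 0.739 0.754 0.182 14.875
```

View pics/s2.png

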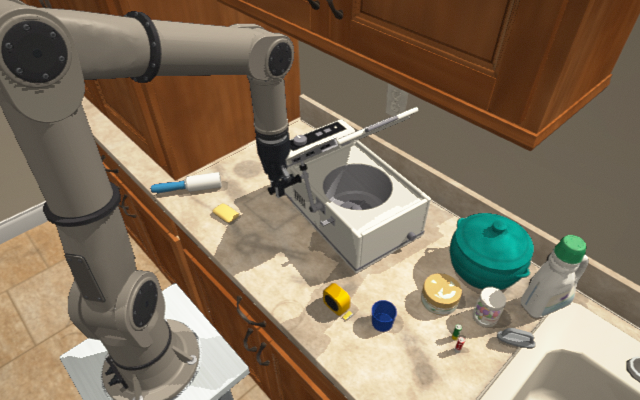

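Run:
```python
from w import *
dr=.27;prev=None;b=None
for t in np.arange(1.94,2.53,.01):
    h=bot.move_linear(tcp(t,dr),feed=6,max_force=10)
    l=lid()[0]-ridephi(rodth()[0]); 
    b=l if b is None else b
    f=tr(t)
    print(round(t,3),h,f,np.round(rodth(),3),"dev",round(l,4),round(b,4),round(bot.current_clock(),2))
    if h or l<b-.012:
        bot.pause(.35);l2=lid()[0]
        print("paused",tr(t),l2,l2-ridephi(rodth()[0])-b)
        if h or l2-ridephi(rodth()[0])<b-.03: break
    else: b=.7*b+.3*l
```

```text
1.94 False [-5.4  2.  -2.8] [ 1.937 95.265] dev -0.0171 -0.0171 15.44
1.95 False [-5.3  2.  -2.5] [ 1.951 95.269] dev -0.0157 -0.0171 15.8
1.96 False [-4.3  2.5 -2.8] [ 1.961 95.281] dev -0.0157 -0.0167 16.16
1.97 False [-4.2  1.2 -2.8] [ 1.971 95.301] dev -0.0154 -0.0164 16.52
1.98 False [-3.9  2.9 -3.5] [ 1.981 95.292] dev -0.0165 -0.0161 16.88
1.99 False [-4.5  2.2 -2.6] [ 1.991 95.288] dev -0.016 -0.0162 17.23
2.0 False [-4.7  2.3 -3.7] [ 2.001 95.299] dev -0.0168 -0.0162 17.59
2.01 False [-3.5  2.3 -2.6] [ 2.011 95.31 ] dev -0.0173 -0.0163 17.95
2.02 False [-4.4  2.8 -3.2] [ 2.021 95.29 ] dev -0.0169 -0.0166 18.31
2.03 False [-4.   2.6 -3.9] [ 2.032 95.3  ] dev -0.0172 -0.0167 18.67
2.04 False [-4.5  2.1 -3.2] [ 2.041 95.3  ] dev -0.0171 -0.0168 19.02
2.05 False [-4.4  1.6 -3.9] [ 2.051 95.305] dev -0.0163 -0.0169 19.38
2.06 False [-3.9  2.7 -3.4] [ 2.061 95.311] dev -0.0165 -0.0167 19.74
2.07 False [-4.2  2.5 -2.9] [ 2.071 95.298] dev -0.0166 -0.0167 20.1
2.08 False [-4.2  2.1 -4.3] [ 2.081 95.329] dev -0.0178 -0.0167 20.46
2.09 False [-3.4  3.6 -4.3] [ 2.091 95.288] dev -0.017
[... 831 characters left out ...]
0191 -0.0179 25.12
2.22 False [-3.9  2.5 -5. ] [ 2.22  95.312] dev -0.0184 -0.0183 25.48
2.23 False [-3.6  3.1 -3.6] [ 2.231 95.326] dev -0.0193 -0.0183 25.83
2.24 False [-3.6  3.1 -4.4] [ 2.241 95.314] dev -0.0189 -0.0186 26.19
2.25 False [-3.4  2.  -4.7] [ 2.251 95.309] dev -0.0193 -0.0187 26.55
2.26 False [ 4.  -0.6 -1.4] [ 2.273 95.419] dev -0.0333 -0.0189 26.91
paused [ 9.5 -3.  -0.5] 0.8179279583460988 -0.013666191867644128
2.27 False [ 6.1 -0.4 -1.2] [ 2.271 95.422] dev -0.0318 -0.0189 27.67
paused [ 6.3 -0.5 -1.5] 0.8183598579640682 -0.013492855129316816
2.28 False [ 0.5  2.8 -3.7] [ 2.275 95.316] dev -0.0317 -0.0189 28.43
paused [ 3.5  1.8 -2.6] 0.7628561226425129 -0.071538195059565
```

Run:
```python
from w import *
bot.pause(.4);t=2.28
for _ in range(3):
    print(np.round(lid(),4),tr(t),force().round(1),np.round(rodth(),3),bot.current_clock());bot.pause(.15)
```

```text
[7.278e-01 2.469e+03] [ 6.1  0.4 -2.3] [-2.3  4.9 -3.7] [ 2.284 95.356] 29.275
[7.276e-01 2.472e+03] [ 6.2  0.9 -1.3] [-1.3  5.3 -3.4] [ 2.285 95.356] 29.475
[7.277e-01 2.490e+03] [ 5.   0.7 -2. ] [-2.   4.3 -2.8] [ 2.284 95.348] 29.675
```

Run:
```python
from w import *
print(bot.move_linear(tcp(2.29,.27),feed=8,max_force=8),tr(2.29),np.round(lid(),4),np.round(rodth(),3))
effector.release();print(tr(2.29),bot.current_opening(),np.round(lid(),4))
ex,ey=axes();p=np.array(bot.current_ee_pos())
h=bot.move_linear(p+[0,0,60]-10*ex,feed=60,max_force=6);print(h,force(),np.round(lid(),4))
if not h:
    bot.move_linear(p+[0,0,100]-90*ex,feed=120)
print(np.round(lid(),4),bot.current_clock(),bot.current_ee_pos())
c=optics.capture("scene");cv2.imwrite("pics/s3.png",c["image"][:,:,::-1])
cv2.imwrite("pics/s3c.png",cv2.resize(c["image"][80:260,180:460,::-1],None,fx=2.8,fy=2.8,interpolation=cv2.INTER_CUBIC))
wrist("w3")
```

```text
False [ 1.2  2.3 -3.1] [7.272e-01 2.476e+03] [ 2.286 95.293]
[0.3 0.1 0.2] 0.9985965105746222 [7.273e-01 2.451e+03]
False [ 0.53165379 -0.50682626 -0.05731306] [7.281e-01 2.443e+03]
[7.268e-01 2.459e+03] 33.025 [348.47634163 101.84681001 282.27268741]
```

View pics/s3c.png

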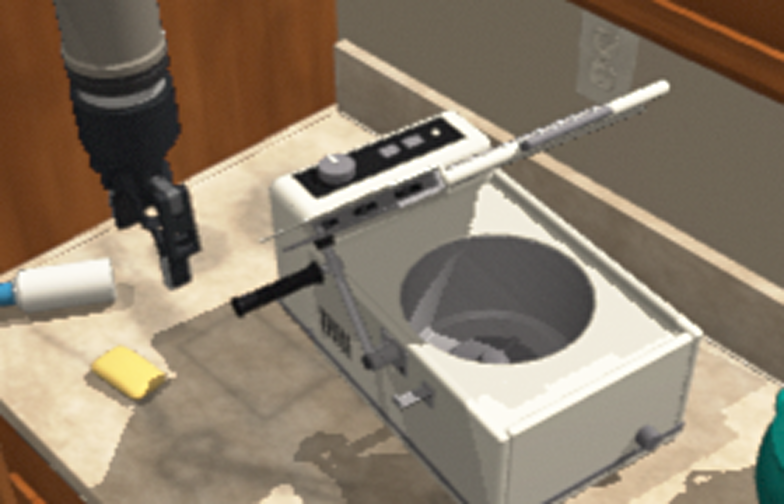

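View pics/w3.png

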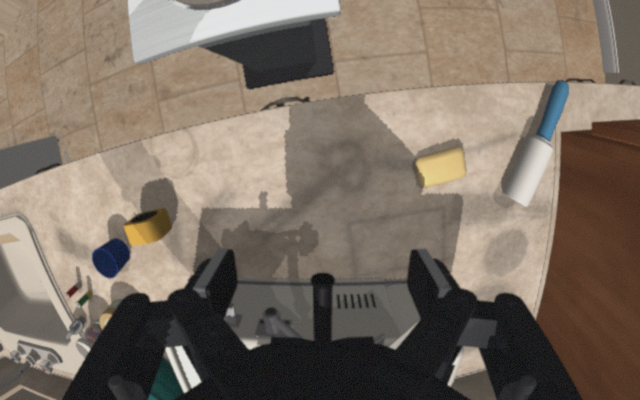

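Run:
```python
from w import *
print(np.round(lid(),4),force(),bot.current_clock());bot.job_done()
```

```text
[7.279e-01 2.488e+03] [0.16930439 0.42444167 0.15089264] 33.175
the job is handed in; nothing more can be done
```

The lid is propped open: it stands on the rod with the pin in the holding hole, and the gripper has let go. I handed the job in at 33.2 s of the 64 s allowed.

- **Swing:** I pinched the rod's side grip and swung it up, with the pin sliding along under the rail. The light push-back (about 4 N) held until the pin found the hole at a rod angle of about 2.27 rad, and I stopped there. The highest force I read at the hole was about 10 N.
- **Seating:** The lid took longer than the expected 0.2 s: it hung at about 0.82 rad, partly in the hole, for roughly 1.5 s and then sank over the pin.
- **Last checks:** The top camera read the lid steady at 0.727 to 0.728 rad before and after release. While riding, its readings ran 0.015 to 0.019 rad low, so the true angle is about 0.74, matching the collar resting on the rail. The last scene picture shows the collar under the rail. The tool read no contact force. Soap, tape measure and cup looked undisturbed by eye in the last wrist picture; I did not re-measure their positions.

No check failed. I viewed six pictures.

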